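# Stow the captured pieces and show the general to the reader

### The arm

A 7-joint arm with a two-finger parallel gripper is mounted at the origin on the work surface. World frame = base frame: x ahead of the robot, y to its left, z up, the work surface at z = 0. Lengths are in m, angles in rad, forces in N, time in s.
With the tool pointing down it reaches from about 0.4 to 0.85 m from the base axis. Payload 10.4 kg.
Tool frame: the origin (TCP) lies at the very end of the fingers, on their centre line; the grasp point (between the pads) lies 19 mm behind it; z points along the fingers, y is the line along which they close (so a half turn about z gives the same grasp; the last joint's range is limited). The gripper opens to 87 mm and grips with 3 to 60 N. Pads are 19 mm wide; open, the fingers measure 117 mm over their backs; the gripper's body (75 mm by 190 mm) begins 51 mm behind the grasp point.
Start: joints at [-1.337, 0.332, -0.065, 1.46, 0.022, 1.35, -0.088], TCP at [0.159, 0.605, 0.223] pointing down, gripper open.
Joint ranges: [-2.6, 2.6], [-0.5, 2.12], [-1.47, 1.34], [0.16, 2.42], [-1.27, 4.41], [0.06, 2.06], [-2.6, 2.6]. Speed limits (rad/s): [2.22, 2.22, 2.79, 2.79, 3.14, 3.14, 3.14].

### API

Orientations are given as a unit quaternion [x, y, z, w].
In Python, from bench import * gives the robot as it stands.
- The arm moves only by the tool step_arm, never from a script. Its arguments are lists of equal length, an entry for each row: "delta_pos": the shift along the world's x, y, z in units of 25 mm (1.0 is 25 mm), a list of three; "turn": the turn about the world's z in units of 0.12 rad (1.0 is 0.12 rad). In form: {"delta_pos": [[tx, ty, tz], ...], "turn": [turn, ...]}. A call has 1 to 12 rows; each row shifts and turns the commanded pose from where the row before left it; what a row does not reach is not made up. A row lasts 1/10 s, in which the tool goes at most 50 mm and 8.59 degrees, less where a joint would pass 70% of its speed; a pose out of reach is approached as far as the arm can. A call with a number of a shift or a turn outside -1 to 1 is refused whole. A call with a gripper value outside its range is refused whole. "grip" is the closure, from 0 (fully open) to 1 (shut), set as the call begins (left out, the last holds). The fingers move at their own pace and stop on an object; "newtons" is the grip in N (left out, the last holds). Time passes only in rows, so rows that do not move let the fingers close. It gives the time, the measured TCP pose, the force, the opening and the grip force at its end, in the units of the state.
- read_state(): the state, without advancing time (a new reading comes with each control period).
- camera(name): name is "scene" or "top" or "wrist"; returns a dict with "image" (480x640x3 uint8, red, green, blue), "z_map" (480x640 float32, m along the optical axis (not along the pixel's ray), 0 where there is no reading), "mtx" (3x3 intrinsics, pixels), "view" (4x4, takes a point from world to camera coordinates). Camera axes: x right, y up, looking along -z (the intrinsics and any distortion apply to the point x, -y, -z); pixel columns grow to the right and rows downward; lengths in m; the calibration is good to about 2 mm. A picture is of the moment at which its call begins.
- close_job(): hands the job in; it is judged then, once.
The state is a dict: "time": time; "joint_positions": joint angles; "joint_vel": joint speeds; "joint_torque": joint torques, N m; "ee_pos": TCP position; "eef_rot": TCP orientation; "ft_force": force on the tool from outside, world axes, zero at the start; "torque": the same for the moment, N m; "width": finger opening in m; "grip_force": force on a finger pad.
Only numpy, scipy, OpenCV 4.12 (cv2) and the standard library are available. Lean on these libraries where they do the work, as an engineer would, in place of code of your own. Each camera call takes 0.05 s, during which the arm holds its last target. There are 200 camera calls.

### The job

Get the set ready for the next game: first put the two blue-topped pieces from the board into the two empty pockets of the wooden tray, one in each, lying flat on the pocket floor; only then take the red-topped general out of the tray and hold it in the air in front of the tilted tag reader, its underside square to the glass, centred over the eye and about 80 mm from the glass. Finish while still holding it there, steady in the gripper and touching nothing else; leave the reader's tilt, the brown-topped pieces and the bottle as they are.

Things in the scene. Friction and masses are not known exactly. Their poses are not given: they have to be found in the camera images.
- blue_a: blue-topped round playing piece, a squat white cylinder 40 mm across and 24 mm high, 20 to 45 g, standing flat; origin at the centre of its underside, z up along its axis; one of the two to put away, starts on the board
- blue_b: the other blue-topped piece, same size and origin as blue_a; starts on the board
- general: the general, the only red-topped piece: round playing piece, a squat white cylinder 40 mm across and 24 mm high, 20 to 45 g, standing flat; origin at the centre of its underside, z up along its axis; starts in a tray pocket, resting on the pocket floor (8 mm above the table) with 16 mm standing out of the tray
- tray: fixed wooden piece tray, 90 x 236 x 16 mm high; origin at the centre of its underside, y along its row of four pockets
- tray_hole0 (a point): centre of the mouth of tray pocket 0, at the tray's top face (16 mm above the table); round pocket 48 mm across and 8 mm deep; pockets lie in a row, 56 mm apart. Two of the four are empty at the start
- tray_hole1 (a point): the same for pocket 1
- tray_hole2 (a point): the same for pocket 2
- tray_hole3 (a point): the same for pocket 3
- window (a point): centre of the glass window on the tag reader's tilting white head (head 70 x 84 mm, 26 mm thick, glass 52 x 62 mm with a round black eye in its middle, carried on a black-footed stand, eye 110 to 120 mm above the table); z points straight out of the glass, upwards and tipped towards the robot by the head's tilt; y runs along the head's level hinge line
- reader: the tag reader's fixed stand: black foot 100 x 120 mm, 14 mm high, short post and a fork 100 mm wide and 102 mm high with the head hinged in it; origin at the centre of the foot's underside, -x towards the robot side
- reader_head (a joint): tilt of the reader's head, rad: 0 = window faces straight up, grows as the window tips towards the robot side; starts between 0.27 and 0.47, held only by friction (about 0.6 N m), to be left as it is
- board: fixed white game board, 270 x 270 mm, 6 mm thick, grey grid lines; origin at the centre of its underside. The four pieces on it stand at least 95 mm apart, centre to centre
- plain_a: brown-topped round playing piece, a squat pale wood cylinder 40 mm across and 24 mm high, 20 to 45 g, standing flat; origin at the centre of its underside, z up along its axis; stands on the board and stays there
- plain_b: another brown-topped piece like plain_a, on the board; stays there
- tray_mate: brown-topped piece like plain_a, in a tray pocket; stays there
- bottle: water bottle, 62 mm across, 200 mm high, red cap, standing beyond the board and the tray, to the right of the reader as the robot sees it; origin at the centre of its underside; leave alone
Things that resemble listed ones, but are neither listed nor needed, are in the scene too. What is shaped like the blue_b but orange or pink is not meant.

How it is judged:
On the way:
1. both blue-topped pieces lie flat in tray pockets, let go, while the general is still in its pocket (((horizontal distance between blue_a and tray_hole0 below 0.006 m and z of blue_a in the frame of tray between 0.005 and 0.011 m) or (horizontal distance between blue_a and tray_hole1 below 0.006 m and z of blue_a in the frame of tray between 0.005 and 0.011 m) or (horizontal distance between blue_a and tray_hole2 below 0.006 m and z of blue_a in the frame of tray between 0.005 and 0.011 m) or (horizontal distance between blue_a and tray_hole3 below 0.006 m and z of blue_a in the frame of tray between 0.005 and 0.011 m)) and angle between each of blue_a, blue_b's own z axis and vertical below 0.1 rad and contact force between the fingers and blue_a below 0.1 N and linear speed of each of blue_a, blue_b below 0.02 m/s and ((horizontal distance between blue_b and tray_hole0 below 0.006 m and z of blue_b in the frame of tray between 0.005 and 0.011 m) or (horizontal distance between blue_b and tray_hole1 below 0.006 m and z of blue_b in the frame of tray between 0.005 and 0.011 m) or (horizontal distance between blue_b and tray_hole2 below 0.006 m and z of blue_b in the frame of tray between 0.005 and 0.011 m) or (horizontal distance between blue_b and tray_hole3 below 0.006 m and z of blue_b in the frame of tray between 0.005 and 0.011 m)) and contact force between the fingers and blue_b below 0.1 N and ((horizontal distance between general and tray_hole0 below 0.006 m and z of general in the frame of tray between 0.005 and 0.011 m) or (horizontal distance between general and tray_hole1 below 0.006 m and z of general in the frame of tray between 0.005 and 0.011 m) or (horizontal distance between general and tray_hole2 below 0.006 m and z of general in the frame of tray between 0.005 and 0.011 m) or (horizontal distance between general and tray_hole3 below 0.006 m and z of general in the frame of tray between 0.005 and 0.011 m))), for 0.2 s.
At the end, for the whole second after the job is handed in: Fingers alone hold the general still: underside centre 60-100 mm out from the glass, within 15 mm of the eye's axis in window x and y, axis within 0.17 rad (10 deg) of the window's, underside to the glass. Both blue pieces lie flat in tray pockets, within 6 mm of centre, let go (z of general in the frame of window between 0.06 and 0.1 m and x of general in the frame of window between -0.015 and 0.015 m and y of general in the frame of window between -0.015 and 0.015 m and angle between the z axis of general and the z axis of window, either way round below 0.17 rad and angle between general's own z axis and vertical below 1.2 rad and height (world z) of general above 0.1 m and linear speed of each of general, blue_a, blue_b below 0.02 m/s and contact force between the fingers and general above 1 N and contact force between general and reader below 0.1 N and contact force between general and tray below 0.1 N and contact force between general and board below 0.1 N and contact force between general and bottle below 0.1 N and ((horizontal distance between blue_a and tray_hole0 below 0.006 m and z of blue_a in the frame of tray between 0.005 and 0.011 m) or (horizontal distance between blue_a and tray_hole1 below 0.006 m and z of blue_a in the frame of tray between 0.005 and 0.011 m) or (horizontal distance between blue_a and tray_hole2 below 0.006 m and z of blue_a in the frame of tray between 0.005 and 0.011 m) or (horizontal distance between blue_a and tray_hole3 below 0.006 m and z of blue_a in the frame of tray between 0.005 and 0.011 m)) and angle between each of blue_a, blue_b's own z axis and vertical below 0.1 rad and contact force between the fingers and blue_a below 0.1 N and ((horizontal distance between blue_b and tray_hole0 below 0.006 m and z of blue_b in the frame of tray between 0.005 and 0.011 m) or (horizontal distance between blue_b and tray_hole1 below 0.006 m and z of blue_b in the frame of tray between 0.005 and 0.011 m) or (horizontal distance between blue_b and tray_hole2 below 0.006 m and z of blue_b in the frame of tray between 0.005 and 0.011 m) or (horizontal distance between blue_b and tray_hole3 below 0.006 m and z of blue_b in the frame of tray between 0.005 and 0.011 m)) and contact force between the fingers and blue_b below 0.1 N); the arm keeps its last pose, push and grip.
It fails at once if a brown-topped piece, or the bottle is shifted more than 20 mm or tipped (distance of any of plain_a, plain_b, tray_mate, bottle from where it was at the start of the episode above 0.02 m or angle between any of plain_a, plain_b, tray_mate, bottle's own z axis and vertical above 0.35 rad).
It fails at once if the reader's head is pushed out of its tilt (window shifted by over 5 mm) (distance of window from where it was at the start of the episode above 0.005 m).
It also fails if it takes over 54 s, if anything falls off the work surface, if the arm or the gripper's body presses on something with over 40 N, if the wrist force passes 120 N, or if a joint passes its speed limit or range.

## Working session

There is one attempt and no reset: what is moved stays moved. The work goes in short steps, Python scripts to look and compute and a tool call to move; the robot and the scene stay as the last step left them, time stands still between calls to the robot, and variables do not carry over. Pictures are saved under pics/ and viewed, at most 10 in all, crops included, and the job is handed in when it is done.

Besides the shell and the picture viewer there is one more tool, called after ">>>" as name(argument=value, ...), one argument or row to a line, values as JSON. step_arm: Moves the arm, as the interface text tells. Shifts and turns lie within -1 to 1; 1 stands for 25 mm of shift or 0.12 rad of turn. Its arguments: {"type":"object","properties":{"delta_pos":{"type":"array"},"turn":{"type":"array"},"grip":{"type":"number"},"newtons":{"type":"number"}},"required":["delta_pos","turn"]}

```bash
mkdir -p pics; cat > h.py <<'E'
import numpy as np, cv2
from bench import *
def grab(n,f=None):
    c=camera(n)
    if f: cv2.imwrite('pics/'+f,c['image'][:,:,::-1])
    return c
def cloud(c):
    z=c['z_map'].astype(float);v,u=np.mgrid[:480,:640];K=c['mtx']
    P=np.stack([(u-K[0,2])/K[0,0]*z,-(v-K[1,2])/K[1,1]*z,-z],-1)
    T=np.linalg.inv(c['view'])
    return P@T[:3,:3].T+T[:3,3]
E
python3 - <<'E'
from h import *
s=read_state();print({k:np.round(v,3) for k,v in s.items()})
for n in('scene','top'):
    c=grab(n,n+'0.png');np.savez(n+'0',img=c['image'],P=cloud(c),z=c['z_map'])
    print(n,c['mtx'].round(1).tolist(),np.linalg.inv(c['view']).round(3).tolist(), [k for k in c])
E
```

```text
{'time': np.float64(0.0), 'joint_positions': array([-1.337,  0.333, -0.065,  1.461,  0.022,  1.35 , -0.088]), 'joint_vel': array([-0.001, -0.   , -0.001,  0.   ,  0.   ,  0.   ,  0.002]), 'joint_torque': array([ 0.0000e+00, -6.2326e+01,  2.5000e-02, -3.8989e+01, -6.1000e-02,
        4.0000e-02,  0.0000e+00]), 'ee_pos': array([0.159, 0.604, 0.222]), 'eef_rot': array([ 0.128,  0.992, -0.001, -0.   ]), 'ft_force': array([-0.892,  1.312,  0.305]), 'torque': array([-0.051,  0.043,  0.024]), 'grip_force': np.float64(0.0), 'width': np.float64(0.087)}
scene [[506.5, 0.0, 328.8], [0.0, 506.5, 244.2], [0.0, 0.0, 1.0]] [[0.854, -0.341, 0.393, 0.989], [0.52, 0.56, -0.645, -0.741], [0.0, 0.755, 0.656, 0.791], [0.0, 0.0, 0.0, 1.0]] ['image', 'z_map', 'mtx', 'view']
top [[511.7, 0.0, 328.7], [0.0, 511.7, 240.4], [0.0, 0.0, 1.0]] [[0.019, 0.999, -0.033, 0.549], [-1.0, 0.019, -0.01, -0.083], [-0.009, 0.033, 0.999, 1.216], [0.0, 0.0, 0.0, 1.0]] ['image', 'z_map', 'mtx', 'view']
```

View pics/top0.png

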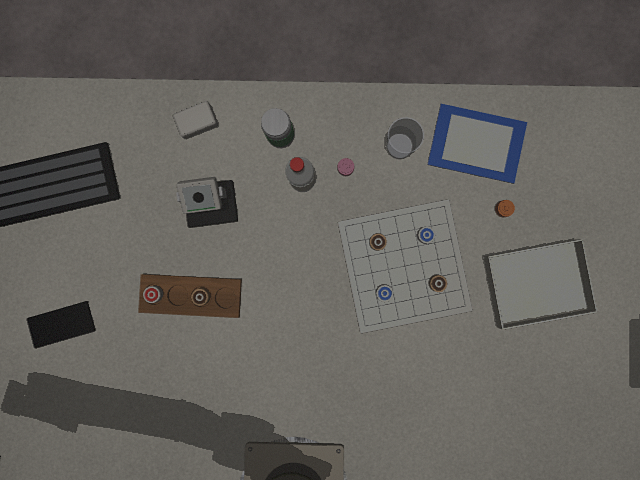

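View pics/scene0.png

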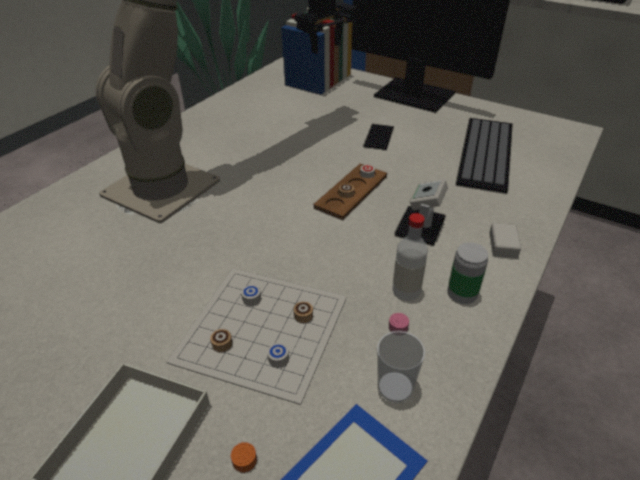

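```bash
python3 - <<'E'
from h import *
d=np.load('top0.npz');P=d['P'];img=d['img']
print('noise/table z',np.median(P[350:370,200:320,2]),P[350:370,200:320,2].std())
for n,(u,v),h in[('blueA',(427,235),.03),('blueB',(385,293),.03),('br1',(378,241),.03),('br2',(438,283),.03),('gen',(151,295),.032),('mate',(200,297),.032)]:
    w=P[v-14:v+15,u-14:u+15].reshape(-1,3);t=w[(w[:,2]>h-.006)&(w[:,2]<h+.006)]
    c,r=cv2.minEnclosingCircle(t[:,:2].astype(np.float32))
    print(n,t.mean(0).round(4),np.round(c,4),round(r,4),len(t))
# tray
w=P[265:325,130:250].reshape(-1,3);t=w[(w[:,2]>.012)&(w[:,2]<.020)]
print('tray',cv2.minAreaRect(t[:,:2].astype(np.float32)),t[:,2].mean(),len(t))
for u,v in((179,296),(228,297)):print('hole',P[v,u].round(4))
# reader
w=P[170:220,170:235];ww=w.reshape(-1,3);t=ww[ww[:,2]>.085]
c=np.median(t,0);
m=np.ones(len(t),bool)
for _ in range(8):
    A=np.c_[t[:,:2],np.ones(len(t))];x=np.linalg.lstsq(A[m],t[m,2],rcond=None)[0]
    r=t[:,2]-A@x;m=abs(r)<.006
nrm=np.array([-x[0],-x[1],1]);nrm/=np.linalg.norm(nrm)
print('head n',nrm,'tilt',np.arccos(nrm[2]),'yaw',np.arctan2(-nrm[1],-nrm[0]),m.sum(),len(t),r[m].std())
print('rect',cv2.minAreaRect(t[m][:,:2].astype(np.float32)),t[m].mean(0))
print('eye px',P[197,198])
g=cv2.resize(img[165:235,120:250],None,fx=6,fy=6,interpolation=2)
cv2.imwrite('pics/rd.png',g[:,:,::-1])
w=P[215:232,185:240].reshape(-1,3);t=w[(w[:,2]>.009)&(w[:,2]<.019)];
w=P[170:235,170:245].reshape(-1,3);t=w[(w[:,2]>.008)&(w[:,2]<.020)];print('foot',cv2.minAreaRect(t[:,:2].astype(np.float32)))
E
```

```text
noise/table z 2.962810770701374e-05 0.08582488097616173
blueA [ 0.6057 -0.2969  0.0302] [ 0.6059 -0.2974] 0.0202 231
blueB [ 0.469  -0.2019  0.0303] [ 0.4688 -0.2021] 0.02 234
br1 [ 0.5872 -0.1845  0.0303] [ 0.5875 -0.1849] 0.02 229
br2 [ 0.4938 -0.3257  0.0304] [ 0.4944 -0.3258] 0.0201 232
gen [0.4558 0.3366 0.0317] [0.455  0.3375] 0.0207 235
mate [0.452  0.2248 0.0321] [0.4523 0.2252] 0.02 229
tray ((0.45266473293304443, 0.25383707880973816), (0.23791708052158356, 0.09028396755456924), 88.11125946044922) 0.01572018185288409 2419
hole [0.4511 0.2785 0.0107]
hole [0.4507 0.1636 0.0069]
head n [-0.33688784  0.00274247  0.94154079] tilt 0.34362141199505225 yaw -0.008140413192660456 1111 1391 0.0029028512797304724
rect ((0.6776964664459229, 0.2134828269481659), (0.06636897474527359, 0.08505374193191528), 8.344619750976562) [0.67729287 0.21345641 0.11477412]
eye px [0.67376063 0.21159992 0.11687229]
foot ((0.6706351637840271, 0.2120477706193924), (0.09939023107290268, 0.12077328562736511), 8.790690422058105)
```

View pics/rd.png

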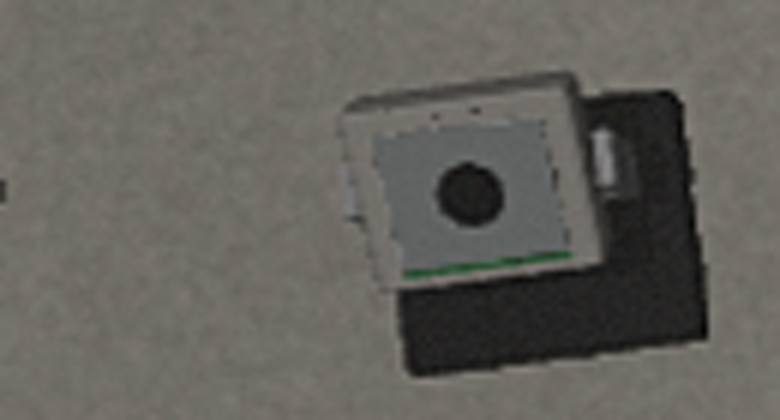

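>>> step_arm(
  delta_pos=[
    [1, -1, 0],
    [1, -1, 0],
    [1, -1, 0],
    [1, -1, 0],
    [1, -1, 0],
    [1, -1, 0],
    [1, -1, 0],
    [1, -1, 0],
    [1, -1, 0],
    [1, -1, 0],
    [1, -1, 0],
    [1, -1, 0],
  ],
  turn=[-1, -1, -1, -1, -1, -1, -1, -1, -1, -1, -1, 0],
  grip=0,
)

```text
time: 1.3
ee_pos: [0.4594, 0.3033, 0.2224]
eef_rot: [0.711, 0.703, -0.0, 0.0]
ft_force: [-0.1, -0.0, 0.6]
width: 0.0868
grip_force: 0.0
```

```bash
python3 - <<'E'
from h import *
P=np.load('top0.npz')['P']
w=P[187:208,186:212].reshape(-1,3)
x=np.array([np.cos(.15),np.sin(.15)])
s=w[:,:2]@x
A=np.c_[w[:,:2],np.ones(len(w))];c=np.linalg.lstsq(A,w[:,2],rcond=None)[0];r=w[:,2]-A@c;m=abs(r)<.004
c=np.linalg.lstsq(A[m],w[m,2],rcond=None)[0];n=np.array([-c[0],-c[1],1]);n/=np.linalg.norm(n)
print(n,np.arccos(n[2]),np.arctan2(-n[1],-n[0]),m.sum(),len(m)); e=[.6735,.2115]
e=np.r_[e,c[:2]@e+c[2]];print(e,e+.08*n)
E
```

```text
[0.23351507 0.647906   0.72504381] 0.7596983172739596 -1.9167192918164617 35 546
[0.6735    0.2115    0.1153744] [0.69218121 0.26333248 0.17337791]
```

>>> step_arm(
  delta_pos=[
    [0.4, -1, 0],
    [0, -1, 0],
    [0, -1, 0],
    [0, -1, 0],
    [0, -1, 0],
    [0, -1, 0],
    [0, -1, 0],
    [0, -1, 0],
    [0, -1, 0],
    [0, -1, 0],
    [0, -1, 0],
    [0, -1, 0],
  ],
  turn=[0, 0, 0, 0, 0, 0, 0, 0, 0, 0, 0, 0],
)

```text
time: 2.5
ee_pos: [0.4684, 0.0035, 0.2224]
eef_rot: [0.709, 0.705, -0.0, -0.0]
ft_force: [0.2, 0.4, -0.0]
width: 0.0875
grip_force: 0.0
```

>>> step_arm(
  delta_pos=[
    [0, -1, 0],
    [0, -1, 0],
    [0, -1, -0.5],
    [0, -1, -1],
    [0, -1, -1],
    [0, -1, -1],
    [0, -1, -1],
    [0, -1, -0.7],
    [0, -0.2, -0.5],
    [0, 0, 0],
  ],
  turn=[0, 0, 0, 0, 0, 0, 0, 0, 0, 0],
)

```text
time: 3.5
ee_pos: [0.4674, -0.2008, 0.0785]
eef_rot: [0.71, 0.704, -0.001, -0.001]
ft_force: [-0.4, -0.3, 0.8]
width: 0.0871
grip_force: 0.0
```

```bash
python3 - <<'E'
from h import *
c=grab('wrist','w1.png');P=cloud(c);print(read_state()['ee_pos'],np.linalg.inv(c['view']).round(3).tolist())
m=(P[...,2]>.026)&(P[...,2]<.036)
n,l,st,ce=cv2.connectedComponentsWithStats(m.astype(np.uint8))
for i in range(1,n):
    if st[i,4]>300:
        t=P[l==i];cc,r=cv2.minEnclosingCircle(t[:,:2].astype(np.float32));print(st[i],t.mean(0).round(4),np.round(cc,4),round(r,4),c['image'][l==i].mean(0).round())
d=np.load('top0.npz')['P'];
w=d[187:208:4,186:212:5]; print(w[...,2].round(3)); print(w[...,0].round(3))
E
```

```text
[ 0.46821061 -0.20004357  0.07957708] [[1.0, 0.006, 0.004, 0.468], [-0.007, 0.955, 0.297, -0.119], [-0.002, -0.297, 0.955, 0.241], [0.0, 0.0, 0.0, 1.0]]
[ 510  208   83   75 4719] [ 0.5883 -0.184   0.0309] [ 0.5895 -0.1847] 0.0204 [133. 112.  91.]
[ 283  242   76   73 4230] [ 0.4711 -0.2012  0.0308] [ 0.4711 -0.2025] 0.0201 [ 96. 104. 120.]
[[0.124 0.122 0.125 0.122 0.12  0.119]
 [0.12  0.122 0.119 0.121 0.12  0.116]
 [0.114 0.118 0.115 0.117 0.117 0.114]
 [0.115 0.109 0.113 0.116 0.111 0.111]
 [0.114 0.114 0.109 0.106 0.109 0.106]
 [0.102 0.107 0.103 0.104 0.108 0.097]]
[[0.694 0.695 0.694 0.695 0.695 0.696]
 [0.686 0.686 0.686 0.686 0.687 0.687]
 [0.678 0.678 0.678 0.678 0.678 0.679]
 [0.669 0.67  0.67  0.67  0.67  0.671]
 [0.661 0.661 0.661 0.662 0.662 0.662]
 [0.653 0.653 0.653 0.653 0.653 0.654]]
```

View pics/w1.png

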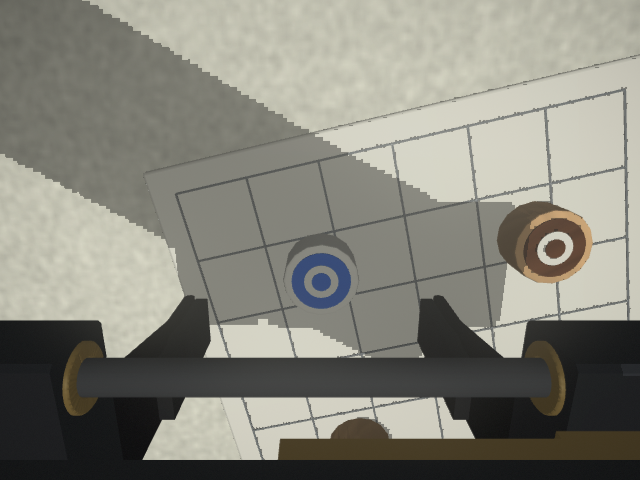

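>>> step_arm(
  delta_pos=[
    [0.08, -0.08, -0.8],
    [0, 0, -0.8],
    [0, 0, -0.6],
    [0, 0, -0.26],
    [0, 0, 0],
  ],
  turn=[0, 0, 0, 0, 0],
)

```text
time: 4.05
ee_pos: [0.4706, -0.2019, 0.0184]
eef_rot: [0.709, 0.705, -0.0, -0.0]
ft_force: [-0.2, 0.5, -0.1]
width: 0.0869
grip_force: 0.0
```

>>> step_arm(
  delta_pos=[
    [0, 0, 0],
    [0, 0, 0],
    [0, 0, 0],
    [0, 0, 0],
    [0, 0, 0],
    [0, 0, 0],
  ],
  turn=[0, 0, 0, 0, 0, 0],
  grip=1,
  newtons=20,
)

```text
time: 4.65
ee_pos: [0.4708, -0.2025, 0.0186]
eef_rot: [0.709, 0.705, 0.0, 0.0]
ft_force: [-0.3, -0.7, 0.6]
width: 0.0471
grip_force: 0.0
```

>>> step_arm(
  delta_pos=[
    [0, 0, 0],
    [0, 0, 0],
    [0, 0, 0],
  ],
  turn=[0, 0, 0],
)

```text
time: 4.95
ee_pos: [0.4707, -0.2025, 0.0186]
eef_rot: [0.709, 0.705, 0.0, 0.0]
ft_force: [0.7, 0.1, 1.2]
width: 0.0396
grip_force: 20.0
```

>>> step_arm(
  delta_pos=[
    [0, 0, 0.5],
    [0, 0, 1],
    [0, 0.5, 1],
    [0, 1, 0.5],
    [0, 1, 0],
    [0, 1, 0],
    [0, 1, 0],
    [0, 1, 0],
    [0, 1, 0],
    [0, 1, 0],
    [0, 1, 0],
    [-0.44, 1, 0],
  ],
  turn=[0, 0, 0, 0, 0, 0, 0, 0, 0, 0, 0, 0],
)

```text
time: 6.15
ee_pos: [0.4606, 0.0359, 0.0946]
eef_rot: [0.709, 0.705, 0.001, 0.001]
ft_force: [0.8, 0.5, -0.2]
width: 0.0395
grip_force: 20.0
```

>>> step_arm(
  delta_pos=[
    [-0.4, 1, 0],
    [0, 1, 0],
    [0, 1, 0],
    [0, 1, 0],
    [0, 0.9, 0],
    [0, 0.4, 0],
    [0, 0, -0.5],
    [0, 0, 0],
    [0, 0, 0],
  ],
  turn=[0, 0, 0, 0, 0, 0, 0, 0, 0],
)

```text
time: 7.05
ee_pos: [0.4495, 0.1659, 0.0806]
eef_rot: [0.71, 0.704, -0.001, 0.0]
ft_force: [-0.2, -0.8, 0.2]
width: 0.039
grip_force: 20.0
```

```bash
python3 - <<'E'
from h import *
c=grab('wrist','w2.png');P=cloud(c);print({k:np.round(v,4) for k,v in read_state().items() if k in('ee_pos','width','grip_force')})
m=(P[...,2]>.028)&(P[...,2]<.037)
n,l,st,ce=cv2.connectedComponentsWithStats(m.astype(np.uint8))
for i in range(1,n):
    if st[i,4]>300:
        t=P[l==i];cc,r=cv2.minEnclosingCircle(t[:,:2].astype(np.float32));print(st[i],t.mean(0).round(4),np.round(cc,4),round(r,4),c['image'][l==i].mean(0).round())
m=((P[...,2]>.003)&(P[...,2]<.0115)&(P[...,0]<.485)&(P[...,0]>.42)).astype(np.uint8)
n,l,st,ce=cv2.connectedComponentsWithStats(m)
for i in range(1,n):
    if st[i,4]>500:
        t=P[l==i];print('hole',st[i],t.mean(0).round(4),np.round(cv2.minEnclosingCircle(t[:,:2].astype(np.float32)),4) if 0 else cv2.minEnclosingCircle(t[:,:2].astype(np.float32)))
E
```

```text
{'ee_pos': array([0.4498, 0.1661, 0.0809]), 'grip_force': np.float64(20.0), 'width': np.float64(0.039)}
[ 280  118   83   84 5287] [0.4537 0.2262 0.0328] [0.4537 0.2256] 0.0201 [171. 143. 112.]
hole [ 275    0   99   93 7546] [0.4556 0.2809 0.0084] ((0.4556520879268646, 0.28160595893859863), 0.02421537972986698)
hole [ 276  110   91   90 1224] [0.4525 0.2353 0.0086] ((0.4538722634315491, 0.2253151386976242), 0.024226639419794083)
hole [ 276  219   85   64 3779] [0.4525 0.174  0.0084] ((0.4520569443702698, 0.16878169775009155), 0.024211332201957703)
```

View pics/w2.png

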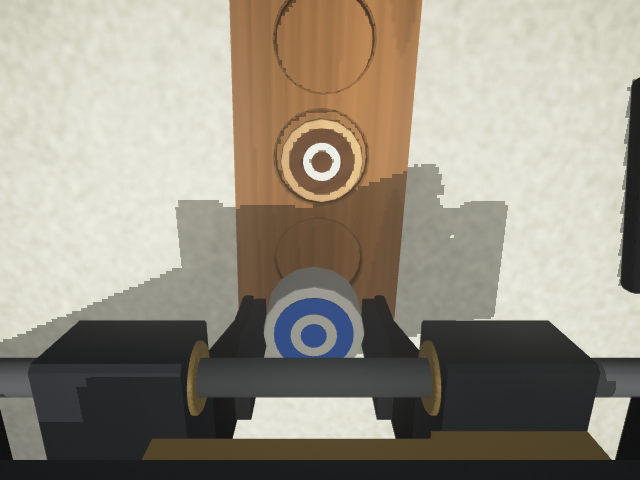

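>>> step_arm(
  delta_pos=[
    [0.09, 0.12, 0],
    [0, 0, -0.8],
    [0, 0, -0.8],
    [0, 0, -0.4],
    [0, 0, -0.2],
    [0, 0, -0.2],
    [0, 0, 0],
  ],
  turn=[0, 0, 0, 0, 0, 0, 0],
)

```text
time: 7.8
ee_pos: [0.4521, 0.1705, 0.0211]
eef_rot: [0.709, 0.705, -0.0, 0.0]
ft_force: [0.4, -0.1, 0.6]
width: 0.0394
grip_force: 20.0
```

>>> step_arm(
  delta_pos=[
    [0, 0, 0],
    [0, 0, 0],
    [0, 0, 0],
    [0, 0, 0.6],
    [0, 0, 1],
    [0, 0, 1],
    [0, 0, 0.5],
  ],
  turn=[0, 0, 0, 0, 0, 0, 0],
  grip=0,
)

```text
time: 8.5
ee_pos: [0.4529, 0.171, 0.1007]
eef_rot: [0.709, 0.705, 0.001, 0.0]
ft_force: [-0.4, -0.3, -0.0]
width: 0.0834
grip_force: 0.0
```

```bash
cat > look.py <<'E'
from h import *
import sys
c=grab('wrist',sys.argv[1] if len(sys.argv)>1 else None);P=cloud(c);print({k:np.round(v,4) for k,v in read_state().items() if k in('ee_pos','width','grip_force','time')})
m=(P[...,2]>.027)&(P[...,2]<.037)
n,l,st,ce=cv2.connectedComponentsWithStats(m.astype(np.uint8))
for i in range(1,n):
    if st[i,4]>300:
        t=P[l==i];cc,r=cv2.minEnclosingCircle(t[:,:2].astype(np.float32));print(st[i],t.mean(0).round(4),np.round(cc,4),round(r,4),c['image'][l==i].mean(0).round())
E
python3 look.py
```

```text
{'time': np.float64(8.55), 'ee_pos': array([0.4534, 0.1712, 0.1016]), 'grip_force': np.float64(0.0), 'width': np.float64(0.0853)}
[ 277  128   75   77 4353] [0.4538 0.2262 0.0328] [0.4537 0.2255] 0.0201 [154. 128. 100.]
[ 277  230   71   68 3658] [0.4523 0.1717 0.0327] [0.4523 0.1705] 0.0201 [ 96. 105. 122.]
```

>>> step_arm(
  delta_pos=[
    [0, -1, 0],
    [0, -1, 0],
    [0, -1, 0],
    [0, -1, 0],
    [0, -1, 0],
    [0, -1, 0],
    [0, -1, 0],
    [0, -1, 0],
    [0, -1, 0],
    [0, -1, 0],
    [0, -1, 0],
    [0, -1, 0],
  ],
  turn=[0, 0, 0, 0, 0, 0, 0, 0, 0, 0, 0, 0],
)

```text
time: 9.75
ee_pos: [0.4516, -0.1303, 0.0979]
eef_rot: [0.709, 0.705, -0.0, -0.0]
ft_force: [-0.1, 1.2, 0.6]
width: 0.0869
grip_force: 0.0
```

>>> step_arm(
  delta_pos=[
    [0.4, -1, 0],
    [0.8, -1, 0],
    [1, -1, 0],
    [1, -1, 0],
    [1, -1, 0],
    [1, -1, 0],
    [0.8, -0.8, -0.4],
    [0.2, 0, -0.4],
    [0, 0, 0],
  ],
  turn=[0, 0, 0, 0, 0, 0, 0, 0, 0],
)

```text
time: 10.65
ee_pos: [0.606, -0.2989, 0.0756]
eef_rot: [0.709, 0.705, -0.001, -0.002]
ft_force: [-0.1, 0.5, -0.4]
width: 0.087
grip_force: 0.0
```

```bash
python3 look.py
```

```text
{'time': np.float64(10.7), 'ee_pos': array([ 0.606 , -0.2985,  0.0768]), 'grip_force': np.float64(0.0), 'width': np.float64(0.0871)}
[ 231    0   90   87 6447] [ 0.59   -0.1864  0.0308] [ 0.5898 -0.1854] 0.02 [132. 113.  92.]
[ 280  239   77   74 4342] [ 0.6083 -0.2965  0.0308] [ 0.6086 -0.2977] 0.0203 [ 97. 106. 122.]
[  73  293   76   65 2891] [ 0.5005 -0.3225  0.0306] [ 0.4968 -0.3249] 0.02 [133. 110.  87.]
```

>>> step_arm(
  delta_pos=[
    [0.1, 0.03, -0.8],
    [0, 0, -0.8],
    [0, 0, -0.5],
    [0, 0, -0.22],
    [0, 0, 0],
  ],
  turn=[0, 0, 0, 0, 0],
)

```text
time: 11.2
ee_pos: [0.6091, -0.2982, 0.0204]
eef_rot: [0.709, 0.705, -0.0, -0.0]
ft_force: [-0.1, 0.1, -0.5]
width: 0.0869
grip_force: 0.0
```

>>> step_arm(
  delta_pos=[
    [0, 0, 0],
    [0, 0, 0],
    [0, 0, 0],
    [0, 0, 0],
    [0, 0, 0],
    [0, 0, 0],
    [0, 0, 0],
    [0, 0, 0],
    [0, 0, 0],
  ],
  turn=[0, 0, 0, 0, 0, 0, 0, 0, 0],
  grip=1,
)

```text
time: 12.1
ee_pos: [0.6095, -0.2987, 0.0206]
eef_rot: [0.709, 0.705, 0.0, 0.0]
ft_force: [0.3, 0.5, -0.5]
width: 0.0391
grip_force: 20.0
```

>>> step_arm(
  delta_pos=[
    [0, 0, 0.5],
    [0, 0, 1],
    [-0.5, 0.5, 1],
    [-1, 1, 0.7],
    [-1, 1, 0],
    [-1, 1, 0],
    [-1, 1, 0],
    [-1, 1, 0],
    [-0.65, 1, 0],
    [0, 1, 0],
    [0, 1, 0],
    [0, 1, 0],
  ],
  turn=[0, 0, 0, 0, 0, 0, 0, 0, 0, 0, 0, 0],
)

```text
time: 13.3
ee_pos: [0.4559, -0.0603, 0.1015]
eef_rot: [0.709, 0.705, 0.001, 0.0]
ft_force: [0.4, 0.4, -0.3]
width: 0.0392
grip_force: 20.0
```

>>> step_arm(
  delta_pos=[
    [0, 1, 0],
    [0, 1, 0],
    [0, 1, 0],
    [0, 1, 0],
    [0, 1, 0],
    [0, 1, 0],
    [0, 1, 0],
    [0, 1, 0],
    [0, 1, 0],
    [0, 1, 0],
    [0, 1, 0],
    [0, 1, 0],
  ],
  turn=[0, 0, 0, 0, 0, 0, 0, 0, 0, 0, 0, 0],
)

```text
time: 14.5
ee_pos: [0.456, 0.2397, 0.1015]
eef_rot: [0.709, 0.705, 0.001, 0.0]
ft_force: [0.1, -0.1, -0.5]
width: 0.0394
grip_force: 20.0
```

>>> step_arm(
  delta_pos=[
    [0, 0.8, 0],
    [0, 0.6, -0.3],
    [0, 0.3, -0.5],
    [0, 0, 0],
    [0, 0, 0],
  ],
  turn=[0, 0, 0, 0, 0],
)

```text
time: 15.0
ee_pos: [0.4557, 0.2798, 0.0799]
eef_rot: [0.71, 0.705, -0.001, 0.0]
ft_force: [-0.4, 0.9, 0.1]
width: 0.039
grip_force: 20.0
```

```bash
python3 look.py; python3 - <<'E'
from h import *
c=grab('wrist');P=cloud(c)
m=((P[...,2]>.003)&(P[...,2]<.0115)&(P[...,0]<.49)&(P[...,0]>.42)).astype(np.uint8)
n,l,st,ce=cv2.connectedComponentsWithStats(m)
for i in range(1,n):
    if st[i,4]>300: print('hole',st[i],cv2.minEnclosingCircle(P[l==i][:,:2].astype(np.float32)))
E
```

```text
{'time': np.float64(15.05), 'ee_pos': array([0.456 , 0.2799, 0.0804]), 'grip_force': np.float64(19.9999), 'width': np.float64(0.039)}
[ 275  123   83   84 5277] [0.4573 0.3381 0.0328] [0.4574 0.3376] 0.02 [228. 161. 151.]
[ 278  416   63   23 1114] [0.4525 0.1844 0.0316] [0.4523 0.1769] 0.0187 [132. 145. 165.]
hole [ 270  114   91   88 1202] ((0.4574045240879059, 0.33732345700263977), 0.02421383187174797)
hole [ 271  223   84   58 3205] ((0.4555940628051758, 0.2811512053012848), 0.024072740226984024)
```

>>> step_arm(
  delta_pos=[
    [0, 0.02, -0.8],
    [0, 0, -0.7],
    [0, 0, -0.4],
    [0, 0, -0.2],
    [0, 0, -0.17],
    [0, 0, 0],
  ],
  turn=[0, 0, 0, 0, 0, 0],
)

```text
time: 15.7
ee_pos: [0.4559, 0.2817, 0.0239]
eef_rot: [0.709, 0.705, 0.0, 0.0]
ft_force: [-0.8, -0.5, 0.4]
width: 0.0392
grip_force: 20.0
```

>>> step_arm(
  delta_pos=[
    [0, 0, -0.03],
    [0, 0, 0],
  ],
  turn=[0, 0],
)

```text
time: 15.9
ee_pos: [0.456, 0.282, 0.0235]
eef_rot: [0.709, 0.705, 0.0, 0.0]
ft_force: [0.3, -1.2, -0.4]
width: 0.0392
grip_force: 20.0
```

>>> step_arm(
  delta_pos=[
    [0, 0, 0],
    [0, 0, 0],
    [0, 0, 0],
    [0, 0, 0.3],
    [0, 0, 1],
    [0, 0.24, 1],
    [0.06, 1, 0],
    [0, 0.95, 0],
    [0, 0, 0],
  ],
  turn=[0, 0, 0, 0, 0, 0, 0, 0, 0],
  grip=0,
)

```text
time: 16.8
ee_pos: [0.4565, 0.3402, 0.0813]
eef_rot: [0.708, 0.706, 0.001, -0.0]
ft_force: [-0.2, -0.1, 0.4]
width: 0.087
grip_force: 0.0
```

```bash
python3 look.py; python3 - <<'E'
from h import *
c=grab('top');P=cloud(c);np.savez('top1',img=c['image'],P=P)
d=np.load('top0.npz')['P'];d=np.median([d,P],0)
w=d[186:209,186:212].reshape(-1,3)
# plane with fixed yaw .15
x=np.array([np.cos(.15),np.sin(.15)]);s=w[:,:2]@x
l=cv2.fitLine(np.c_[s,w[:,2]].astype(np.float32),cv2.DIST_HUBER,0,.001,.001).ravel();print('tilt',np.arctan2(l[1],l[0])%np.pi, 'z eye',l[3]+l[1]/l[0]*(x@[.6735,.2115]-l[2]))
E
```

```text
{'time': np.float64(16.85), 'ee_pos': array([0.4568, 0.338 , 0.0809]), 'grip_force': np.float64(0.0), 'width': np.float64(0.0865)}
[ 278  243   75   73 4224] [0.4574 0.3391 0.0327] [0.4574 0.3377] 0.0202 [125.  88.  81.]
[280 336  66  22 999] [0.456  0.2975 0.0317] [0.4559 0.2902] 0.0185 [ 91.  95. 102.]
[280 421  60  18 712] [0.454  0.2417 0.0312] [0.454  0.2346] 0.0179 [122.  99.  71.]
tilt 0.45387074 z eye 0.1141195964361616
```

>>> step_arm(
  delta_pos=[
    [0.03, 0, -0.8],
    [0, 0, -0.8],
    [0, 0, -0.5],
    [0, 0, -0.33],
    [0, 0, 0],
  ],
  turn=[0, 0, 0, 0, 0],
)

```text
time: 17.4
ee_pos: [0.4577, 0.3357, 0.0191]
eef_rot: [0.709, 0.705, -0.001, 0.0]
ft_force: [-0.0, -0.3, 1.0]
width: 0.0872
grip_force: 0.0
```

>>> step_arm(
  delta_pos=[
    [0, 0, 0],
    [0, 0, 0],
    [0, 0, 0],
    [0, 0, 0],
    [0, 0, 0],
    [0, 0, 0],
    [0, 0, 0],
    [0, 0, 0],
    [0, 0, 0],
  ],
  turn=[0, 0, 0, 0, 0, 0, 0, 0, 0],
  grip=1,
  newtons=15,
)

```text
time: 18.3
ee_pos: [0.458, 0.3365, 0.0198]
eef_rot: [0.709, 0.705, 0.0, 0.0]
ft_force: [-0.1, 0.3, 0.4]
width: 0.0393
grip_force: 15.0
```

>>> step_arm(
  delta_pos=[
    [0, 0, 0.5],
    [0, 0, 1],
    [0, 0, 1],
    [0, 0, 1],
    [0.2, 0, 1],
    [0.7, -0.6, 1],
    [1, -1, 1],
    [1, -1, 1],
    [1, -1, 0.5],
    [1, -1, 0],
    [0, -0.4, 0],
    [0, 0, 0],
  ],
  turn=[0, 1, 1, 1, 1, 1, 1, 1, 1, 1, 1, 1],
)

```text
time: 19.5
ee_pos: [0.5815, 0.2083, 0.2209]
eef_rot: [0.128, 0.992, -0.0, 0.001]
ft_force: [0.4, 0.3, -0.3]
width: 0.0397
grip_force: 15.0
```

>>> step_arm(
  delta_pos=[
    [0, 0, 0],
    [0, 0, 0],
    [0, 0, 0],
    [0, 0, 0],
  ],
  turn=[1, 0.9, 0, 0],
)

```text
time: 19.9
ee_pos: [0.5805, 0.2113, 0.2204]
eef_rot: [0.016, 1.0, 0.0, 0.0]
ft_force: [0.6, -0.6, -0.5]
width: 0.0395
grip_force: 15.0
```

```bash
python3 - <<'E'
from h import *
s=read_state();print(s['ee_pos'],s['eef_rot'],s['width'])
c=grab('wrist','w3.png');P=cloud(c);np.savez('w3',P=P,img=c['image']);print(np.linalg.inv(c['view']).round(3).tolist())
E
```

```text
[0.58051942 0.21132354 0.22042402] [1.61804931e-02 9.99869062e-01 1.01683727e-04 1.98122550e-04] 0.03947245551630641
[[0.032, -0.954, -0.298, 0.498], [0.999, 0.03, 0.01, 0.214], [-0.0, -0.298, 0.954, 0.383], [0.0, 0.0, 0.0, 1.0]]
```

View pics/w3.png

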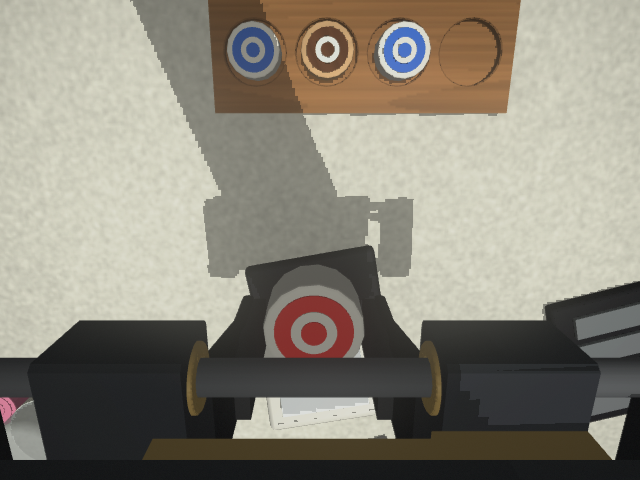

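>>> step_arm(
  delta_pos=[
    [1, 0, 0],
    [1, 0, 0],
    [1, 0, 0],
    [1, 0, 0],
    [0.8, 0, 0],
    [0, 0, 0],
    [0, 0, 0],
  ],
  turn=[0, 0, 0, 0, 0, 0, 0],
)

```text
time: 20.65
ee_pos: [0.7004, 0.2114, 0.2194]
eef_rot: [0.015, 1.0, -0.0, -0.0]
ft_force: [-0.2, 0.3, -0.4]
width: 0.0394
grip_force: 15.0
```

```bash
python3 - <<'E'
from h import *
s=read_state();print(s['ee_pos'],s['eef_rot'],s['width'])
c=grab('wrist','w4.png');P=cloud(c);np.savez('w4',P=P,img=c['image']);
I=c['image'].astype(int);v,u=np.mgrid[:480,:640]
eye=(I.sum(2)<120)&(abs(P[...,2]-.115)<.012)&(np.hypot(P[...,0]-.6735,P[...,1]-.2115)<.02)
e=P[eye].mean(0);print('eye',e,eye.sum(),u[eye].mean(),v[eye].mean())
m=(np.hypot(P[...,0]-e[0],P[...,1]-e[1])<.022)&(abs(P[...,2]-e[2])<.02)
t=P[m];q=t-t.mean(0);n=np.linalg.svd(q,full_matrices=False)[2][2];n*=np.sign(n[2])
print(m.sum(),(q@n).std(),n,np.arccos(n[2]),np.arctan2(-n[1],-n[0]),t.mean(0),'target',e+.08*n)
E
```

```text
[0.70036709 0.21144241 0.21937794] [ 1.52550480e-02  9.99883547e-01 -2.68345784e-04 -3.22539090e-04] 0.039363134388459696
eye [nan nan nan] 0 nan nan<stdin>:6: RuntimeWarning: Mean of empty slice.
  ret = um.true_divide(
  ret = ret.dtype.type(ret / rcount)
<stdin>:8: RuntimeWarning: Mean of empty slice.
Traceback (most recent call last):
IndexError: index 2 is out of bounds for axis 0 with size 0
```

View pics/w4.png

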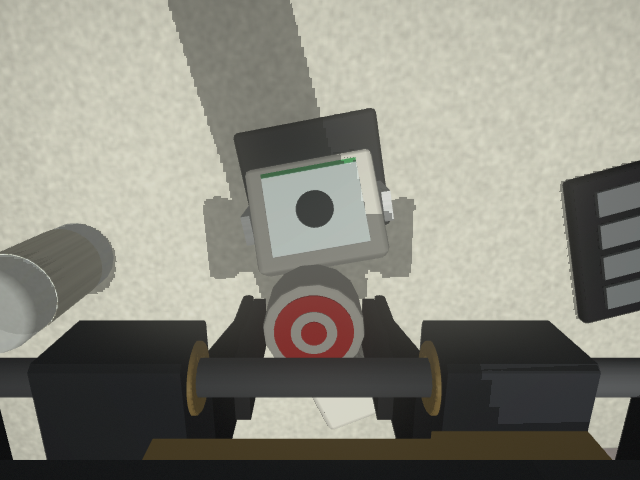

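Clear view: eye at (314,209), glass corners about (262,180)-(352,162)-(370,240)-(272,257).

```bash
python3 - <<'E'
from h import *
d=np.load('w4.npz');P=d['P'];I=d['img'].astype(int);v,u=np.mgrid[:480,:640]
eye=(I.sum(2)<220)&(np.hypot(u-314,v-209)<24)
print(np.median(P[eye],0))
e=np.median(P[eye],0)
poly=np.zeros((480,640),np.uint8);cv2.fillConvexPoly(poly,np.array([[268,186],[350,170],[364,235],[276,250]]),1)
t=P[(poly>0)&(abs(P[...,2]-.115)<.03)];q=t-t.mean(0);n=np.linalg.svd(q,full_matrices=False)[2][2];n*=np.sign(n[2])
print(eye.sum(),u[eye].mean(),v[eye].mean(),len(t),(q@n).std(),n,'tilt',np.arccos(n[2]),'yaw',np.arctan2(-n[1],-n[0]),t.mean(0),'target',e+.08*n)
E
```

```text
[0.67553228 0.21262288 0.11597416]
1061 314.2469368520264 208.29500471253533 5789 0.0007187274821386051 [-0.4266512  -0.0635068   0.90218382] tilt 0.4459905891301351 yaw 0.14776452868693699 [0.67701085 0.21281552 0.11604107] target [0.64140018 0.20754233 0.18814887]
```

>>> step_arm(
  delta_pos=[
    [-0.6, 0, 0],
    [-1, 0, 0],
    [-1, 0, 0],
    [-1, 0.5, 0],
    [-1, 0.5, 0],
    [-1, 0.5, 0],
    [-1, 0.5, -0.3],
    [-1, 0.5, -0.7],
    [-1, 0.5, -1],
    [-1, 0.5, -1],
    [-1, 0.4, -1],
    [-1, 0, -1],
  ],
  turn=[0, 0, 0, 0, 0, 0, 0, 0, 0, 0, 0, 0],
)

```text
time: 21.9
ee_pos: [0.4083, 0.3105, 0.0945]
eef_rot: [0.013, 1.0, 0.001, 0.0]
ft_force: [-0.7, -0.0, -0.4]
width: 0.0394
grip_force: 15.0
```

>>> step_arm(
  delta_pos=[
    [-0.6, 0, 0],
    [0, 0, -1],
    [0, 0, -0.7],
    [0, 0, -0.2],
    [0, 0, 0],
    [0, 0, 0],
  ],
  turn=[0, 0, 0, 0, 0, 0],
)

```text
time: 22.5
ee_pos: [0.3962, 0.3095, 0.0487]
eef_rot: [0.015, 1.0, 0.001, 0.001]
ft_force: [-0.3, -1.1, -0.4]
width: 0.0394
grip_force: 15.0
```

>>> step_arm(
  delta_pos=[
    [0, 0, -0.5],
    [0, 0, -0.27],
    [0, 0, -0.08],
    [0, 0, -0.08],
    [0, 0, -0.08],
    [0, 0, 0],
  ],
  turn=[0, 0, 0, 0, 0, 0],
  newtons=10,
)

```text
time: 23.1
ee_pos: [0.3948, 0.3092, 0.0219]
eef_rot: [0.014, 1.0, -0.0, -0.001]
ft_force: [-3.4, -0.1, 4.1]
width: 0.0397
grip_force: 10.0
```

>>> step_arm(
  delta_pos=[
    [0, 0, 0.3],
    [0, 0, 1],
    [0, 0, 1],
    [0, 0, 0],
    [0, 0, 0],
  ],
  turn=[0, 0, 0, 0, 0],
  newtons=20,
)

```text
time: 23.6
ee_pos: [0.3961, 0.3092, 0.0802]
eef_rot: [0.015, 1.0, 0.001, 0.001]
ft_force: [-0.3, 0.6, -0.5]
width: 0.0395
grip_force: 20.0
```

```bash
cat > tilt.py <<'E'
from h import *
import sys
s=read_state();print(s['time'],s['ee_pos'],s['eef_rot'],s['width'],s['grip_force'])
c=grab('wrist',sys.argv[1]);P=cloud(c);I=c['image'].astype(int);v,u=np.mgrid[:480,:640]
T=s['ee_pos']
red=(I[...,0]>I[...,1]+30)&(I[...,0]>I[...,2]+30)&(np.hypot(P[...,0]-T[0],P[...,1]-T[1])<.04)&(abs(P[...,2]-T[2]-.012)<.02)
h=cv2.convexHull(np.argwhere(red)[:,::-1].astype(np.int32));m=np.zeros((480,640),np.uint8);cv2.fillConvexPoly(m,h,1)
m=m.astype(bool)&(v<355);t=P[m];t=t[abs(t[:,2]-np.median(t[:,2]))<.012];q=t-t.mean(0);n=np.linalg.svd(q,full_matrices=False)[2][2];n*=np.sign(n[2])
r=P[red&(v<355)];cc,rad=cv2.minEnclosingCircle(r[:,:2].astype(np.float32))
print(len(t),(q@n).std(),'n',n,'tilt',np.arccos(n[2]),'dir',np.arctan2(-n[1],-n[0]),'mean',t.mean(0),'circ',cc,rad)
E
python3 tilt.py w5.png
```

```text
23.6 [0.39606734 0.30917282 0.08023687] [1.45501700e-02 9.99893747e-01 5.98884118e-04 6.54244911e-04] 0.039487359074143906 19.99933809041977
4696 0.0006882945818237085 n [-0.21804889  0.0084382   0.97590137] tilt 0.2199820495431936 dir -0.03867938199986935 mean [0.39023768 0.30940371 0.09482979] circ (0.392036110162735, 0.30922168493270874) 0.015843458473682404
```

View pics/w5.png

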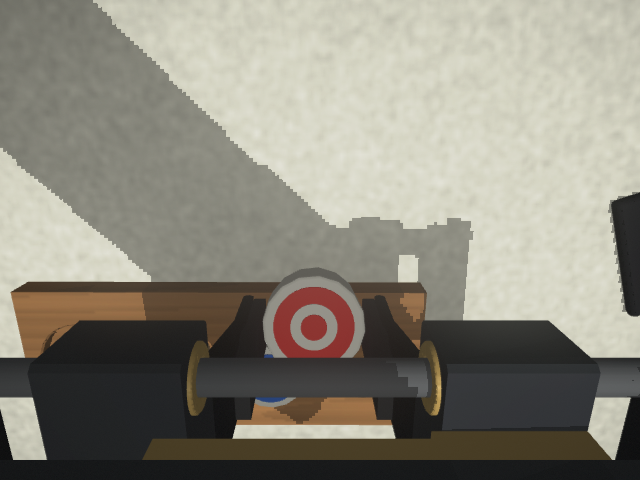

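>>> step_arm(
  delta_pos=[
    [-0.1, 0, -0.8],
    [0, 0, -0.8],
    [0, 0, -0.6],
    [0, 0, -0.15],
    [0, 0, -0.08],
    [0, 0, -0.07],
    [0, 0, -0.05],
    [0, 0, 0],
  ],
  turn=[0, 0, 0, 0, 0, 0, 0, 0],
  newtons=10,
)

```text
time: 24.45
ee_pos: [0.3928, 0.3092, 0.0161]
eef_rot: [0.014, 1.0, 0.0, -0.0]
ft_force: [-4.5, -0.9, 3.4]
width: 0.0398
grip_force: 10.0
```

>>> step_arm(
  delta_pos=[
    [0, 0, 0.3],
    [0, 0, 1],
    [0, 0, 1],
    [0, 0, 0],
    [0, 0, 0],
  ],
  turn=[0, 0, 0, 0, 0],
  newtons=20,
)

```text
time: 24.95
ee_pos: [0.3939, 0.3095, 0.0743]
eef_rot: [0.015, 1.0, 0.001, 0.001]
ft_force: [-1.0, -0.3, -1.3]
width: 0.0395
grip_force: 20.0
```

```bash
python3 tilt.py w6.png
```

```text
24.95 [0.39387709 0.30947029 0.07428485] [1.45418601e-02 9.99893282e-01 9.69728448e-04 1.00879712e-03] 0.03946897092140344 19.99664068222046
5136 0.0006970308725290988 n [-0.411496    0.0164394   0.91126329] tilt 0.4244550511327542 dir -0.03992908940477717 mean [0.38601219 0.30976957 0.08935929] circ (0.38713645935058594, 0.3096787929534912) 0.0156489759683609
```

>>> step_arm(
  delta_pos=[
    [0, 0, 1],
    [0, 0, 1],
    [0.5, 0, 1],
    [1, 0, 1],
    [1, -0.5, 0.8],
    [1, -0.6, 0],
    [1, -0.6, 0],
    [1, -0.6, 0],
    [1, -0.6, 0],
    [1, -0.6, 0],
    [1, -0.6, 0],
    [0.8, 0, 0],
  ],
  turn=[0, 0, 0, 0.5, 0.5, 0.57, 0, 0, 0, 0, 0, 0],
)

```text
time: 26.2
ee_pos: [0.627, 0.203, 0.1922]
eef_rot: [-0.078, 0.997, -0.001, -0.0]
ft_force: [0.1, 1.0, 0.7]
width: 0.0391
grip_force: 20.0
```

>>> step_arm(
  delta_pos=[
    [0.48, 0, 0],
    [0, 0, 0],
    [0, 0, 0],
    [0, 0, 0],
    [0, 0, 0],
  ],
  turn=[0, 0, 0, 0, 0],
)

```text
time: 26.7
ee_pos: [0.6369, 0.2068, 0.1934]
eef_rot: [-0.08, 0.997, 0.0, -0.0]
ft_force: [0.3, 0.7, 0.1]
width: 0.0393
grip_force: 20.0
```

```bash
python3 tilt.py w7.png
```

```text
26.7 [0.63693164 0.20684473 0.19338672] [-8.00140773e-02  9.96793715e-01  1.70839226e-04 -8.65424238e-05] 0.03932881440093632 19.9967560172081
5145 0.0006925291001182618 n [-0.40423193 -0.05950405  0.91271891] tilt 0.4209065425171213 dir 0.1461531354730984 mean [0.62920025 0.20572783 0.20837942] circ (0.63047194480896, 0.20595766603946686) 0.01565374620258808
```

View pics/w7.png

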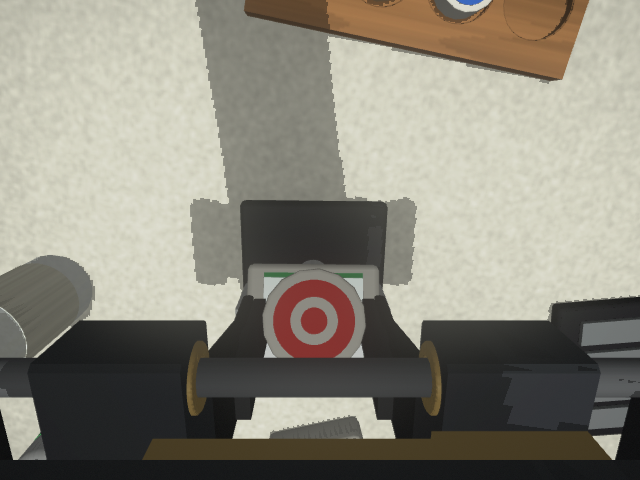

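```bash
python3 -c "
from bench import *
print(close_job())"
```

```text
the job is handed in; nothing more can be done
None
```

I've handed the job in: both blue-topped pieces lie flat in the two empty tray pockets, and after that the gripper took the general and is holding it in front of the tag reader. At the last check its underside was about 80 mm from the glass, within 2 mm of the eye's axis, and about 0.03 rad off square. The hand-in gave no verdict.

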